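Hang a display plate on the sprung stall rail

TASK

Take the round display plate by the blue tab of its hanger off the wooden packing rack, lift its steel tongue over the red anti-jump lip of the display rail and lower it into the slot between the orange cheeks, with the plate on the red lip's side. The rail is sprung and a roller in the slot resists the tongue, so press down steadily, never forcing it, until the hanger's wooden bridge lies fully home and flat on the rail, then let go. Leave the other wares where they stand.

Things in the scene. Friction and masses are not known exactly. Their poses are not given: they have to be found in the camera images.
- hanger: Loose hanger with a round display plate, 0.22 to 0.36 kg. Origin: centre of the flat underside of its pale wooden bridge, above the tongue; z up, x towards the plate. Bridge 40 x 50 x 8 mm (x -14 to 26, y -25 to 25, z 0 to 8). It starts with the bridge resting on the rack and the tongue hanging in the rack's slot.
- tab (a point): Middle of the hanger's blue grip tab, 30 mm above the hanger's origin. The tab stands on the bridge: 12 mm thick (along x), 40 mm wide (y), z 8 to 52 mm in the hanger's frame. Pinch it from above, across x.
- tongue_tip (a point): Middle of the lower edge of the hanger's steel tongue, 27 mm below the hanger's origin. The tongue is 6 mm thick (x -3 to 3), 44 mm wide (y); its lower edge is rounded, radius 3 mm.
- plate_center (a point): Centre of the upright round display plate, 30 mm ahead (+x) of and 54 mm below the hanger's origin: diameter 110 mm, 8 mm thick (x 26 to 34), lowest point 109 mm below the origin, coloured rings on its +x face.
- rack: Fixed wooden packing rack; origin at the centre of its underside on the table. The hanger's bridge rests on its two bars, tops 160 mm up (x -14 to -8 and 8 to 20, slot between). Posts at y 37 to 51 mm either side rise 7 mm above the bars. Base 120 x 130 mm.
- stand: Display stand carrying the sprung rail; origin at the centre of its underside on the table. x points to the red-lip side, y along the rail. Base 130 x 190 x 12 mm; rail 150 mm long (y), 29 mm across (x), its top 175 mm above the table when not pushed.
- bay (a point): Middle of the bay at the level of the rail's top; moves down with the rail. Axes as the stand's. The slot runs along y, 9 mm wide (x -4.5 to 4.5). Orange cheeks at y +-33 to +-43 stand 10 mm above the rail's top, 66 mm free between. When home, the hanger's origin is at this point, axes parallel to these (not turned round), its bridge flat on both slot walls.
- lip (a point): Middle of the top of the red anti-jump lip, the +x wall of the slot (x 4.5 to 14.5 mm in the bay frame); the -x wall is bare aluminium (x -14.5 to -4.5); tops level, edges rounded to 3 mm. The rail is on springs: it gives about 1 mm per 1.5 N of downward push, at most 22 mm, so it sinks while the tongue goes in and home is lower than first measured; it comes up again when eased.
- roller (a point): Black spring roller (18 mm diameter, along y) in the slot's -x wall, axis 13 mm below the rail's top. It leaves a 5 mm gap until the tongue pushes it back (7 N, plus 1.5 N per mm); its friction resists the tongue all the way down. The hanger is home when the upward force on the gripper has risen 17 to 20 N over holding it in the air; beyond 25 N is forcing it.
- jar0: Jar with orange band, 50 mm diameter, 85 mm tall, leave alone; origin under its centre.
- jar1: Jar with blue band, 50 mm diameter, 85 mm tall, leave alone; origin under its centre.
- jar2: Jar with green band, 50 mm diameter, 85 mm tall, leave alone; origin under its centre.
- bowl: Cork-coloured bowl, 110 mm diameter, 50 mm tall, leave alone; origin under its centre.
- cup: Terracotta cup, 70 mm diameter, 70 mm tall, leave alone; origin under its centre.
- block: Dark wooden block 70 x 45 x 30 mm, leave alone; origin under its centre.
- bowl2: Pale wooden bowl, 120 mm diameter, 55 mm tall, leave alone; origin under its centre.
Not all that is in view belongs to the job. What is shaped like the hanger but pink is not meant.

How it is judged:
On the way, in this order (a step that is already met when the one before it is completed fails the run):
1. the hanger is lifted clear of the rack (z of hanger in the frame of rack above 0.19 m), for 0.1 s.
2. the tongue is over the rail, higher than the lip (horizontal distance between hanger and bay below 0.03 m and z of hanger in the frame of bay above 0.027 m), for 0.05 s.
3. the hanger is pressed home: bridge flat on the rail (x of hanger in the frame of bay between -0.0035 and 0.0035 m and y of hanger in the frame of bay between -0.012 and 0.012 m and z of hanger in the frame of bay between -0.003 and 0.0022 m and angle between the z axis of hanger and the z axis of bay, either way round below 0.07 rad and x of plate_center in the frame of bay above 0.02 m), for 0.2 s.
At the end, for the whole second after the job is handed in: The hanger is at rest and released in the bay with its tongue behind the lip: its origin within 3.5 mm across and 12 mm along the rail of the bay point and no more than 2.2 mm above it, tipped less than 0.07 rad against the rail, the plate on the red lip's side (all of step 3 and linear speed of hanger below 0.01 m/s); the robot touches nothing.
It fails at once if the hanger is forced: contact forces between it and the display stand add up to more than 50 N (the roller squeeze included) (contact force between hanger and stand above 50 N).
It fails at once if the gripper or arm pushes on the display stand with more than 20 N (contact force between any of the fingers, the arm and stand above 20 N).
It fails at once if a bystander is moved more than 20 mm (distance of any of jar0, jar1, jar2, bowl, cup, block, bowl2 from where it was at the start of the episode above 0.02 m).
It also fails if it takes over 70 s, if anything falls off the work surface, if the arm or the gripper's body presses on something with over 40 N, if the wrist force passes 120 N, or if a joint passes its speed limit or range.

ROBOT

A 6-joint arm with a two-finger parallel gripper is mounted at the origin on the work surface. World frame = base frame: x ahead of the robot, y to its left, z up, the work surface at z = 0. Lengths are in m, angles in rad, forces in N, time in s.
With the tool pointing down it reaches from about 0.325 to 0.925 m from the base axis. Payload 3.1 kg.
Tool frame: the origin (TCP) lies between the finger pads; the fingertips stand 14 mm ahead of it and the grasp point (between the pads) lies 5 mm behind it; z points along the fingers, y is the direction in which the jaws open and shut (so a half turn about z gives the same grasp; the last joint's range is limited). The gripper opens to 85 mm and grips with 20 to 120 N. Pads are 22 mm wide; open, the fingers measure 114 mm over their backs; the gripper's body (76 mm by 85 mm) begins 54 mm behind the grasp point. The pads swing forward as they close: fully open they stand 13 mm farther back than shut.
Start: joints at [1.03, 0.217, 1.613, -0, 1.311, -0.112], TCP at [0.26, 0.568, 0.245] pointing down, gripper open.
Joint ranges: [-2.75, 2.75], [-0.78, 2.1], [0.31, 2.55], [-1.13, 4.27], [0.13, 2.63], [-2.58, 2.58]. Speed limits (rad/s): [2.79, 2.79, 3.14, 3.14, 3.14, 3.14].

INTERFACE

Orientations are given as a rotation vector (axis times angle).
In Python, from rig import env, optics gives the robot as it stands.
- The arm moves only by the tool carry_out, never from a script. Its argument "plan" is a list of rows, each a list of 5 numbers: the closure, from 0 (fully open) to 1 (shut), then the shift along the tool's x, y, z in cm, then the turn about the tool's z in degrees. In form: [[claw, x, y, z, turn], ...]. A call has exactly 10 rows; each row is the pose to reach, as a shift and turn from the pose commanded when the call began, along the tool's axes at that moment; what a row does not reach only later rows make up. A row lasts 1/12 s, in which the tool goes at most 41.7 mm and 7.16 degrees, less where a joint would pass 70% of its speed; a pose out of reach is approached as far as the arm can. A call with a gripper value outside its range is refused whole. The fingers move at their own pace and stop on an object; the grip force is fixed at half the most. Time passes only in rows, so rows that repeat a pose let the fingers close, or fill a call up. It gives the time, the measured TCP pose, the force and the opening at its end, in the units of the state.
- env.get_obs(): the state, without advancing time (a new reading comes with each control period).
- optics.get_image(name): name is "scene" or "top" or "wrist"; returns the picture (480x640x3 uint8, blue, green, red); there is no depth.
- optics.camera_params(name): a dict with "vertical_fov" (degrees; the focal length in pixels is half the picture's height over the tangent of half this angle, whatever the lens; pixels are square), "cx", "cy" (the principal point, pixels), "dist_coeffs" ([k1, k2, p1, p2, k3] as OpenCV has them; the pictures are not rectified), "rvec" (rotation vector, rad) and "tvec" (3), from world to camera coordinates, as OpenCV has them; the wrist camera has in their place "tool_from_camera" (4x4, takes a point from camera to tool coordinates, whose origin is the TCP and whose axes are the flange's). Camera axes: x right, y down, z forward; pixel columns grow to the right and rows downward; lengths in m; the calibration is good to about 2 mm. A picture is of the moment at which its call begins: read the wrist's pose just before it. camera_params takes no time and is no camera call.
- env.sign_off(): hands the job in, once; it reports no verdict.
The state is a dict: "time": time; "q": joint angles; "qvel": joint speeds; "joint_torque": joint torques, N m; "tool_pos": TCP position; "orientation": TCP orientation; "ft_force": force on the tool from outside, world axes, zero at the start; "torque": the same for the moment, N m; "width": finger opening in m.
Only numpy, scipy, OpenCV 4.12 (cv2) and the standard library are available. Lean on these libraries where they do the work, as an engineer would, in place of code of your own. Each camera call takes 0.05 s, during which the arm holds its last target. There are 200 camera calls.

## Working session

There is one attempt and no reset: what is moved stays moved. The work goes in short steps, Python scripts to look and compute and a tool call to move; the robot and the scene stay as the last step left them, time stands still between calls to the robot, and variables do not carry over. Pictures are saved under pics/ and viewed, about 8 in all and at most 12, crops included, and the job is handed in when it is done.

Besides the shell and the picture viewer there is one more tool, called after "Request:" in YAML: its name, and indented under it one key for each argument. carry_out: Moves the arm, as the interface text tells. Its arguments: {"type":"object","properties":{"plan":{"type":"array","items":{"type":"array","items":{"type":"number"}}}},"required":["plan"]}

```bash
mkdir -p pics && ls
python3 - <<'E'
from rig import env, optics
import cv2, numpy as np
o=env.get_obs();print({k:np.round(v,4) for k,v in o.items()})
for n in ("scene","top","wrist"):
    im=optics.get_image(n);cv2.imwrite(f"pics/{n}0.png",im);print(n,optics.camera_params(n))
E
```

```text
pics
{'time': np.float64(0.0), 'q': array([ 1.0298,  0.2178,  1.615 ,  0.    ,  1.3113, -0.1122]), 'qvel': array([ 0.0006,  0.0007, -0.0004,  0.0004,  0.0005, -0.0001]), 'joint_torque': array([-9.00000e-04, -3.96832e+01, -3.03857e+01, -2.00000e-04,
        9.50000e-03,  0.00000e+00]), 'tool_pos': array([0.2594, 0.5677, 0.2439]), 'orientation': array([-0.6682, -3.0689,  0.0037]), 'ft_force': array([-0.7599,  0.3683,  0.5375]), 'torque': array([0.0033, 0.0319, 0.0317]), 'width': np.float64(0.0855)}
scene {'vertical_fov': 47.966642734756036, 'cx': 326.05469889037664, 'cy': 232.92067120948875, 'dist_coeffs': array([-0.09030159,  0.        ,  0.        ,  0.        ,  0.        ]), 'rvec': array([ 1.57553325,  1.88131196, -0.86580021]), 'tvec': array([ 0.05080492, -0.2599643 ,  1.83205936])}
top {'vertical_fov': 55.46076420344886, 'cx': 325.91085960395054, 'cy': 238.32662044369522, 'dist_coeffs': array([-0.05435067,  0.        ,  0.        ,  0.        ,  0.        ]), 'rvec': array([ 2.12234033, -2.1502851 ,  0.23114435]), 'tvec': array([0.04942968, 0.53120133, 1.08837206])}
wrist {'vertical_fov': 62.79931617524816, 'cx': 325.8646896067495, 'cy': 237.44825450204354, 'dist_coeffs': array([-0.0082002,  0.       ,  0.       ,  0.       ,  0.       ]), 'tool_from_camera': array([[ 8.37837881e-04, -9.55612219e-01, -2.94626177e-01,
         7.56213852e-02],
       [ 9.99999591e-01,  9.01330130e-04, -7.97096445e-05,
        -3.91111609e-05],
       [ 3.41726961e-04, -2.94625990e-01,  9.55612583e-01,
        -1.29185989e-01],
       [ 0.00000000e+00,  0.00000000e+00,  0.00000000e+00,
         1.00000000e+00]])}
```

View pics/top0.png

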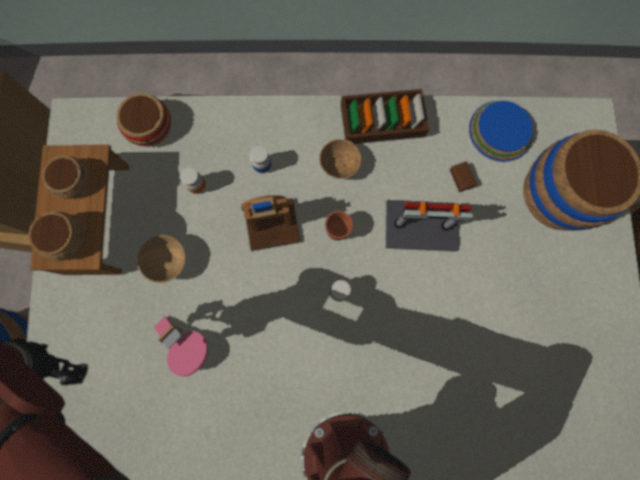

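View pics/scene0.png

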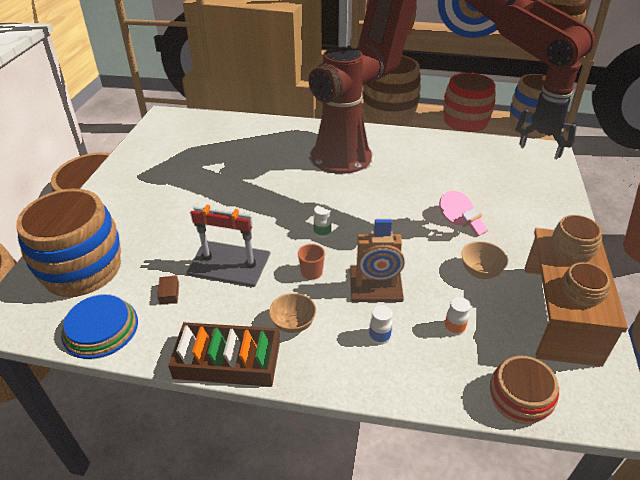

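The top view shows the hanger's blue tab at about (263,207) and the rail at (438,210). The red lip is on the far (+x) side, with orange cheeks at about (408,209) and (455,210). The pink decoy is at (185,345). In the scene view the tab is at (383,227) and the rail at (222,220).

```bash
cat > h.py <<'E'
import cv2, numpy as np
from rig import env, optics
from scipy.spatial.transform import Rotation as R
def cam(n,obs=None):
    p=optics.camera_params(n); f=240/np.tan(np.radians(p['vertical_fov']/2))
    K=np.array([[f,0,p['cx']],[0,f,p['cy']],[0,0,1]])
    if 'rvec' in p:
        r=R.from_rotvec(p['rvec']).as_matrix(); t=np.ravel(p['tvec'])
        Rw,c=r.T,-r.T@t
    else:
        T=p['tool_from_camera']; Rt=R.from_rotvec(obs['orientation']).as_matrix()
        Rw=Rt@T[:3,:3]; c=obs['tool_pos']+Rt@T[:3,3]
    return K,p['dist_coeffs'],Rw,c
def rays(cm,px):
    K,d,Rw,c=cm
    u=cv2.undistortPoints(np.array(px,float).reshape(-1,1,2),K,d).reshape(-1,2)
    return np.c_[u,np.ones(len(u))]@Rw.T
def onz(cm,px,z):
    r=rays(cm,px); return cm[3]+r*((z-cm[3][2])/r[:,2])[:,None]
def proj(cm,P):
    K,d,Rw,c=cm
    return cv2.projectPoints(np.array(P,float).reshape(-1,3),cv2.Rodrigues(Rw.T)[0],-Rw.T@c,K,d)[0].reshape(-1,2)
RNG={'blue':[(100,110,50),(125,255,255)],'orange':[(8,190,120),(18,255,255)],'red':[(0,190,60),(5,255,255)]}
def blobs(im,col,box,amin=15):
    x0,y0,x1,y1=box; m=cv2.inRange(cv2.cvtColor(im,cv2.COLOR_BGR2HSV),*map(np.array,RNG[col]))
    q=np.zeros_like(m); q[y0:y1,x0:x1]=m[y0:y1,x0:x1]
    cs=cv2.findContours(q,cv2.RETR_EXTERNAL,cv2.CHAIN_APPROX_NONE)[0]
    return sorted([c for c in cs if cv2.contourArea(c)>amin],key=cv2.contourArea,reverse=True)
E
python3 - <<'E'
from h import *
for n,bt,bs in (('top',(235,185,300,230),(385,190,485,235)),('scene',(365,210,400,240),(185,200,260,240))):
    im=cv2.imread(f'pics/{n}0.png');cm=cam(n);print(n,cm[3])
    for col,b,z in (('blue',bt,.212),('orange',bs,.185),('red',bs,.175)):
        for c in blobs(im,col,b,8):
            r=cv2.minAreaRect(c);print(col,cv2.contourArea(c),np.round(r[0],1),np.round(r[1],1),round(r[2]),onz(cm,cv2.boxPoints(r),z)[:,:2].round(3).tolist())
a=cv2.imread('pics/top0.png')
cv2.imwrite('pics/c.png',cv2.resize(np.hstack([a[180:260,235:315],a[180:260,385:485]]),None,fx=4.4,fy=4.4,interpolation=2))
E
```

```text
top [0.32081192 0.07659998 1.16635502]
blue 108.0 [261.6 206.3] [ 7.7 17.4] 81 [[0.578, 0.205], [0.584, 0.168], [0.567, 0.165], [0.561, 0.202]]
orange 43.0 [455. 209.] [10.  6.] 90 [[0.582, -0.238], [0.582, -0.252], [0.558, -0.25], [0.559, -0.237]]
orange 38.0 [421.5 208. ] [10.  5.] 90 [[0.584, -0.163], [0.584, -0.175], [0.561, -0.173], [0.561, -0.162]]
red 67.5 [439.  206.8] [24.   4.7] 3 [[0.574, -0.183], [0.585, -0.184], [0.582, -0.239], [0.571, -0.238]]
red 28.5 [412.4 205.5] [13.   4.2] 6 [[0.578, -0.135], [0.588, -0.136], [0.585, -0.166], [0.575, -0.164]]
red 21.5 [465. 208.] [ 4. 10.] 90 [[0.58, -0.26], [0.579, -0.283], [0.57, -0.282], [0.57, -0.259]]
scene [1.542085   0.22848365 0.99818493]
blue 34.5 [383.  224.5] [ 9. 16.] 90 [[0.579, 0.167], [0.573, 0.204], [0.605, 0.206], [0.611, 0.171]]
orange 28.5 [234.5 213.5] [5. 9.] 0 [[0.598, -0.173], [0.564, -0.183], [0.562, -0.171], [0.596, -0.161]]
orange 28.5 [206.8 209.3] [5.7 7.8] 45 [[0.581, -0.255], [0.557, -0.249], [0.571, -0.234], [0.594, -0.24]]
```

View pics/c.png

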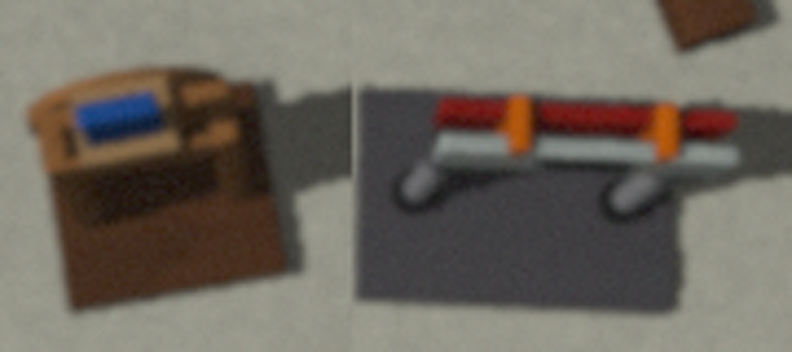

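The crop confirms the tab sits on the rack, turned about +9° in yaw. The rail runs nearly along world y, with the red lip on the far side. Next I compute the move to a point above the tab.

```bash
cat >> h.py <<'E'
def go(target,yawdir):
    """yawdir: world yaw (deg) wanted for the tool y axis (mod 180); prints tool-frame shift cm + turn deg"""
    o=env.get_obs(); Rt=R.from_rotvec(o['orientation']).as_matrix()
    d=Rt.T@(np.array(target)-o['tool_pos'])*100
    y=np.degrees(np.arctan2(Rt[1,1],Rt[0,1]))
    t=[-((yawdir-y+k+180)%360-180) for k in (0,180)]
    print('pos',o['tool_pos'].round(4),'toolx',Rt[:,0].round(3),'tooly',Rt[:,1].round(3),'z',Rt[:,2].round(3),'shift cm',d.round(2),'turn options',np.round(t,1),'q',o['q'].round(2),'F',o['ft_force'].round(2),'w',round(float(o['width']),4),'t',round(float(o['time']),2))
E
python3 -c "
from h import *
go([.573,.185,.33],9)"
```

```text
pos [0.2595 0.5679 0.2442] toolx [-0.909  0.416  0.   ] tooly [ 0.416  0.909 -0.002] z [-0.001 -0.002 -1.   ] shift cm [-44.43 -21.81  -8.54] turn options [  56.4 -123.6] q [ 1.03  0.22  1.61  0.    1.31 -0.11] F [0.17 0.02 0.26] w 0.0855 t 0.15
```

Request:
carry_out:
  plan:
    - [0,-3,-1.5,-3,5]
    - [0,-6,-3,-5,10]
    - [0,-9,-4.5,-7,15]
    - [0,-12.5,-6.2,-8.5,20]
    - [0,-16,-8,-8.5,26]
    - [0,-19.5,-9.6,-8.5,32]
    - [0,-23,-11.3,-8.5,38]
    - [0,-26.5,-13,-8.5,44]
    - [0,-30,-14.7,-8.5,50]
    - [0,-33.5,-16.5,-8.5,56.4]

```text
time: 0.98
tool_pos: [0.4966, 0.2774, 0.33]
orientation: [-2.046, -2.384, 0.0]
ft_force: [0.7, -0.3, -0.0]
width: 0.0855
```

```bash
python3 -c "
from h import *
go([.573,.185,.33],9)"
```

```text
pos [0.4966 0.2774 0.33  ] toolx [-0.152  0.988  0.   ] tooly [ 0.988  0.152 -0.   ] z [-0.  0. -1.] shift cm [-10.3    6.15  -0.  ] turn options [ -0.3 179.7] q [0.39 0.04 1.65 0.   1.45 0.23] F [ 0.73 -0.32 -0.05] w 0.0855 t 0.98
```

Request:
carry_out:
  plan:
    - [0,-2.5,1.5,0,0]
    - [0,-5,3,0,0]
    - [0,-7.5,4.5,0,0]
    - [0,-9.5,5.7,0,0]
    - [0,-10.3,6.1,0,0]
    - [0,-10.3,6.1,0,0]
    - [0,-10.3,6.1,0,0]
    - [0,-10.3,6.1,0,0]
    - [0,-10.3,6.1,0,0]
    - [0,-10.3,6.1,0,0]

```text
time: 1.82
tool_pos: [0.5716, 0.1881, 0.3304]
orientation: [-2.037, -2.391, -0.0]
ft_force: [-0.3, 0.1, 0.5]
width: 0.0853
```

Run:
```python
from h import *
go([.573,.185,.33],9)
o=env.get_obs(); im=optics.get_image('wrist'); cv2.imwrite('pics/w1.png',im); cm=cam('wrist',o)
for c in blobs(im,'blue',(0,0,640,480),300):
    r=cv2.minAreaRect(c);b=cv2.boxPoints(r);print(np.round(r[0],1),np.round(r[1],1),r[2],b.round().tolist(),onz(cm,b,.212)[:,:2].round(4).tolist())
```

```text
pos [0.5716 0.1881 0.3304] toolx [-0.159  0.987  0.   ] tooly [0.987 0.159 0.   ] z [-0.  0. -1.] shift cm [-0.33  0.09  0.04] turn options [ 1.000e-01 -1.799e+02] q [0.2  0.11 1.57 0.   1.46 0.04] F [-0.3   0.1   0.46] w 0.0853 t 1.82
[334.  233.9] [68.1 17.2] 88.91908264160156 [[325.0, 200.0], [342.0, 200.0], [343.0, 268.0], [326.0, 268.0]] [[0.5667, 0.2117], [0.5775, 0.2137], [0.5864, 0.1678], [0.575, 0.1657]]
```

View pics/w1.png

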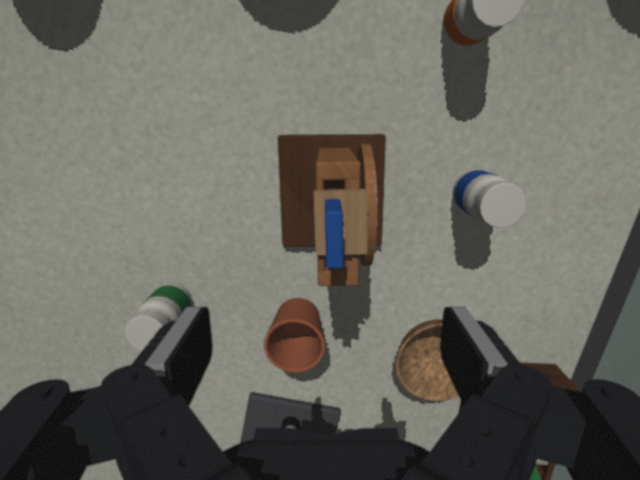

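The wrist view shows the tab's top at (334,234), near-aligned with the jaws. Its near end is at about row 268, and its +y end face is visible around rows 200–210. Tab centre comes out at (0.577, 0.1865) with yaw about 10°.

```bash
python3 -c "
from h import *
go([.577,.1865,.187],10)"
```

```text
pos [0.5717 0.188  0.3305] toolx [-0.159  0.987  0.   ] tooly [0.987 0.159 0.   ] z [ 0.  0. -1.] shift cm [-0.24  0.5  14.35] turn options [ -0.9 179.1] q [0.2  0.11 1.57 0.   1.46 0.04] F [ 0.42  0.5  -0.74] w 0.085 t 1.87
```

Request:
carry_out:
  plan:
    - [0,-0.2,0.5,2,-0.9]
    - [0,-0.2,0.5,4,-0.9]
    - [0,-0.2,0.5,6,-0.9]
    - [0,-0.2,0.5,8,-0.9]
    - [0,-0.2,0.5,10,-0.9]
    - [0,-0.2,0.5,11.5,-0.9]
    - [0,-0.2,0.5,12.8,-0.9]
    - [0,-0.2,0.5,13.8,-0.9]
    - [0,-0.2,0.5,14.3,-0.9]
    - [0,-0.2,0.5,14.3,-0.9]

```text
time: 2.7
tool_pos: [0.5768, 0.1858, 0.1861]
orientation: [-2.02, -2.405, 0.003]
ft_force: [-0.2, -0.1, 0.7]
width: 0.0857
```

Run:
```python
from h import *
go([.577,.1865,.187],10)
im=optics.get_image('wrist'); cv2.imwrite('pics/w2.png',im)
```

```text
pos [0.5768 0.1858 0.1861] toolx [-0.173  0.985 -0.   ] tooly [ 0.985  0.173 -0.002] z [-0.002 -0.    -1.   ] shift cm [ 0.06  0.03 -0.09] turn options [ -0. 180.] q [ 0.2   0.23  1.71 -0.    1.2   0.02] F [-0.23 -0.11  0.73] w 0.0857 t 2.7
```

View pics/w2.png

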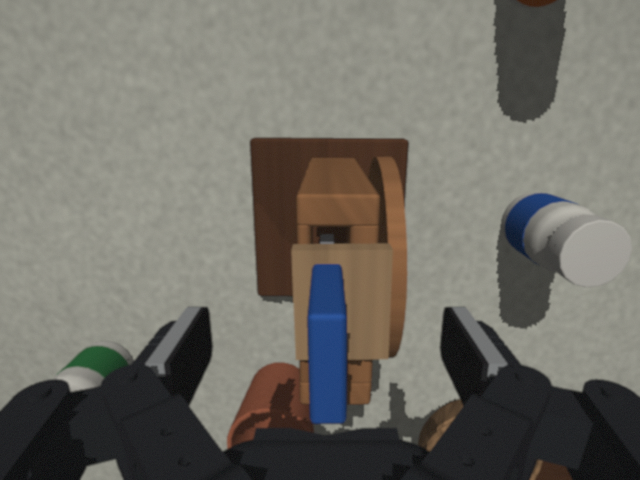

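The tab (columns 309–347) is centred between the pads (211 and 443). Closing now.

Request:
carry_out:
  plan:
    - [0.3,0,0,0,0]
    - [0.6,0,0,0,0]
    - [1,0,0,0,0]
    - [1,0,0,0,0]
    - [1,0,0,0,0]
    - [1,0,0,0,0]
    - [1,0,0,0,0]
    - [1,0,0,0,0]
    - [1,0,0,0,0]
    - [1,0,0,0,0]

```text
time: 3.58
tool_pos: [0.5776, 0.1858, 0.1877]
orientation: [-2.021, -2.405, -0.0]
ft_force: [-1.8, 0.0, 2.6]
width: 0.0114
```

```bash
python3 -c "
from h import *
go([.573,-.206,.187],-2)"
```

```text
pos [0.5776 0.1858 0.1877] toolx [-0.172  0.985  0.   ] tooly [0.985 0.172 0.   ] z [ 0.  0. -1.] shift cm [-38.51  -7.21   0.06] turn options [  11.9 -168.1] q [0.2  0.23 1.71 0.   1.2  0.02] F [-1.84  0.03  2.57] w 0.0114 t 3.58
```

Request:
carry_out:
  plan:
    - [1,0,0,-0.5,0]
    - [1,0,0,-1.5,0]
    - [1,0,0,-3,0]
    - [1,0,0,-5,0]
    - [1,0,0,-7.5,0]
    - [1,0,0,-10,0]
    - [1,0,0,-12.5,0]
    - [1,0,0,-14.5,0]
    - [1,0,0,-16,0]
    - [1,0,0,-16.5,0]

```text
time: 4.42
tool_pos: [0.5787, 0.1859, 0.356]
orientation: [2.019, 2.403, 0.006]
ft_force: [-0.3, 1.1, -3.1]
width: 0.0115
```

Run:
```python
from h import *
go([.573,-.29,.35],-2)
```

```text
pos [0.5787 0.1859 0.356 ] toolx [-0.172  0.985 -0.   ] tooly [0.985 0.172 0.005] z [ 0.005  0.001 -1.   ] shift cm [-46.78  -8.77   0.55] turn options [  11.9 -168.1] q [ 0.2   0.11  1.53 -0.    1.5   0.02] F [-0.34  1.14 -3.15] w 0.0115 t 4.42
```

Request:
carry_out:
  plan:
    - [1,-1,-0.2,0,0.5]
    - [1,-3,-0.6,0,1.5]
    - [1,-6,-1.1,0,3]
    - [1,-9,-1.7,0,4]
    - [1,-12,-2.3,0,5]
    - [1,-15,-2.8,0,6]
    - [1,-18,-3.4,0,7]
    - [1,-21,-4,0,8]
    - [1,-24,-4.5,0,9]
    - [1,-27,-5,0,10]

```text
time: 5.25
tool_pos: [0.5733, -0.0908, 0.3497]
orientation: [-2.222, -2.216, 0.004]
ft_force: [0.6, 0.1, -3.4]
width: 0.0114
```

Run:
```python
from h import *
go([.573,-.29,.356],-2)
```

```text
pos [ 0.5733 -0.0908  0.3497] toolx [0.003 1.    0.001] tooly [ 1.    -0.003 -0.004] z [-0.004  0.001 -1.   ] shift cm [-19.92   0.03  -0.64] turn options [   1.8 -178.2] q [-0.28  0.06  1.6  -0.    1.49 -0.27] F [ 0.6   0.07 -3.45] w 0.0114 t 5.25
```

Request:
carry_out:
  plan:
    - [1,-3,0,0,1]
    - [1,-6,0,0,1.8]
    - [1,-9,0,0,1.8]
    - [1,-12,0,0,1.8]
    - [1,-15,0,0,1.8]
    - [1,-17.5,0,0,1.8]
    - [1,-19,0,0,1.8]
    - [1,-20,0,0,1.8]
    - [1,-20,0,0,1.8]
    - [1,-20,0,0,1.8]

```text
time: 6.08
tool_pos: [0.5743, -0.2882, 0.3513]
orientation: [-2.256, -2.183, -0.001]
ft_force: [0.8, 1.0, -3.3]
width: 0.0113
```

Run:
```python
from h import *
go([.573,-.205,.356],-2)
o=env.get_obs(); im=optics.get_image('wrist'); cv2.imwrite('pics/w3.png',im); cm=cam('wrist',o)
for col,z in (('orange',.185),('red',.175)):
  for c in blobs(im,col,(0,0,640,480),100):
    r=cv2.minAreaRect(c);b=cv2.boxPoints(r);print(col,np.round(r[0],1),np.round(r[1],1),round(r[2],1),b.round().tolist(),onz(cm,b,z)[:,:2].round(4).tolist())
```

```text
pos [ 0.5743 -0.2882  0.3513] toolx [0.033 0.999 0.002] tooly [ 0.999 -0.033 -0.001] z [-0.001  0.002 -1.   ] shift cm [ 8.31 -0.4  -0.45] turn options [ 1.000e-01 -1.799e+02] q [-0.57  0.19  1.45  0.    1.51 -0.54] F [ 0.83  0.96 -3.27] w 0.0113 t 6.08
```

View pics/w3.png

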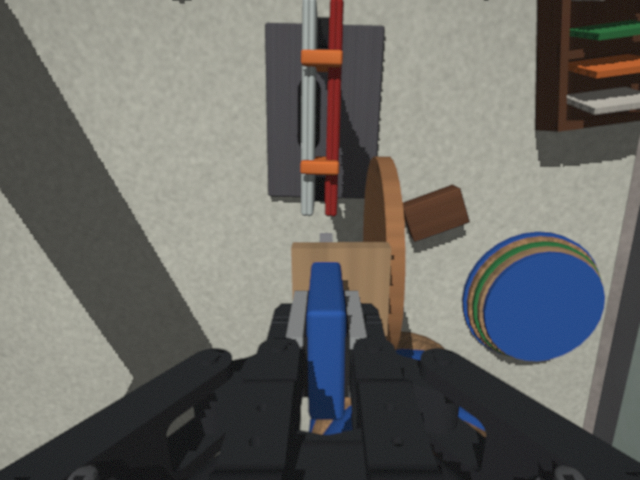

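The wrist view shows the rail with the slot at about column 320. The cheeks are at (322,57) and (320,166), the red lip is on the right (the plate's side), and the hanger sits in the hand just as it did on the rack. The colour ranges missed the rail, so I loosen them and measure.

Run:
```python
from h import *
im=cv2.imread('pics/w3.png');hs=cv2.cvtColor(im,cv2.COLOR_BGR2HSV)
print(hs[166,320],hs[57,322],hs[110,334],hs[110,308],hs[110,320])
RNG['orange']=[(6,150,100),(18,255,255)];RNG['red']=[(0,150,60),(5,255,255)]
o=env.get_obs();cm=cam('wrist',o)
for c in blobs(im,'orange',(290,0,360,240),60):
    r=cv2.minAreaRect(c);b=cv2.boxPoints(r);print('orange',np.round(r[0],1),np.round(r[1],1),round(r[2],1),onz(cm,b,.185)[:,:2].round(4).tolist(), onz(cm,[r[0]],.185).round(4))
P=[]
for row in list(range(75,150,8))+list(range(12,45,8))+list(range(180,205,8)):
    L=hs[row,290:360].astype(int)
    red=np.where(((L[:,0]<6)|(L[:,0]>174))&(L[:,1]>150)&(L[:,2]>50))[0]+290
    al=np.where((L[:,1]<60)&(L[:,2]>110))[0]+290; al=al[(al<325)&(al>298)]
    e=[al.min()-.5,al.max()+.5,red.min()-.5,red.max()+.5]
    w=onz(cm,[[x,row] for x in e],.175); P.append(np.r_[row,e,w[:,0]*1e3,w[0,1]*1e3]);print(P[-1].round(1))
P=np.array(P)
for k in range(5,9): print(k,np.polyfit(P[:,9]/1e3,P[:,k]/1e3,1))
```

```text
[ 11 184 195] [ 11 183 190] [  1 184 125] [ 75  10 151] [135  10  53]
orange [321.   56.5] [15. 40.] 90.0 [[0.5607, -0.1672], [0.5882, -0.1681], [0.588, -0.1776], [0.5602, -0.1768]] [[ 0.5743 -0.1724  0.185 ]]
orange [319.6 165.1] [37.3 16.8] 2.4 [[0.5562, -0.252], [0.5573, -0.2396], [0.5849, -0.2416], [0.5841, -0.254]] [[ 0.5706 -0.2468  0.185 ]]
[  75.   301.5  305.5  328.5  339.5  559.7  562.6  579.2  587.2 -182.9]
[  83.   301.5  313.5  327.5  339.5  559.4  568.1  578.3  587.  -188.3]
[  91.   301.5  313.5  327.5  340.5  559.1  567.9  578.2  587.7 -193.8]
[  99.   301.5  313.5  327.5  339.5  558.9  567.7  578.   586.8 -199.3]
[ 107.   301.5  313.5  327.5  339.5  558.6  567.5  577.8  586.7 -204.9]
[ 115.   301.5  313.5  327.5  339.5  558.3  567.2  577.7  586.6 -210.6]
[ 123.   301.5  313.5  327.5  339.5  558.   567.   577.5  586.5 -216.3]
[ 131.   301.5  313.5  326.5  338.5  557.8  566.8  576.6  585.6 -222.1]
[ 139.   301.5  313.5  326.5  338.5  557.5  566.5  576.4  585.5 -227.9]
[ 147.   300.5  312.5  326.5  338.5  556.4  565.6  576.2  585.3 -233.8]
[  12.   298.5  324.5  330.5  341.5  559.6  577.6  581.8  589.4 -142.2]
[  20.   298.5  314.5  328.5  341.5  559.3  570.5  580.2  589.3 -147.1]
[  28.   301.5  314.5  328.5  341.5  561.2  570.3  580.1  589.2 -152.2]
[  36.   301.5  314.5  328.5  341.5  560.9  570.1  579.9  589.1 -157.3]
[  44.   301.5  314.5  328.5  341.5  560.7  569.9  579.8  589.  -162.5]
[ 180.   300.5  303.5  325.5  336.5  555.2  557.5  574.7  583.2 -258.9]
[ 188.   300.5  312.5  324.5  336.5  554.9  564.3  573.7  583.1 -265.2]
[ 196.   300.5  312.5  323.5  336.5  554.5  564.   572.7  582.9 -271.5]
[ 204.   298.5  324.5  325.5  335.5  552.6  573.3  574.1  582.  -277.9]
5 [0.05119542 0.56858052]
6 [0.05224687 0.57836131]
7 [0.05658808 0.58916894]
8 [0.05369368 0.59748422]
```

Run:
```python
from h import *
p=optics.camera_params('wrist');T=p['tool_from_camera'];K,d=cam('wrist',env.get_obs())[:2]
im=cv2.imread('pics/w3.png')
hs=cv2.cvtColor(im,cv2.COLOR_BGR2HSV)
def tool(px,z):
    u=cv2.undistortPoints(np.array([px],float).reshape(-1,1,2),K,d).reshape(2)
    r=T[:3,:3]@np.r_[u,1]; return (T[:3,3]+r*((z-T[2,3])/r[2]))*1e3
for row in (265,290,330,360,390,410):
    b=np.where((hs[row,295:360,0]>100)&(hs[row,295:360,1]>120))[0]+295
    z=-.0243
    a,c=tool((b.min()-.5,row),z),tool((b.max()+.5,row),z);print(row,b.min(),b.max(),a.round(1),c.round(1),((a+c)/2).round(1))
for row in (234,238):
    L=im[row,310:345].astype(int).sum(1);print(row,L.tolist())
o=env.get_obs();print('tilt',R.from_rotvec(o['orientation']).as_matrix()[:,2].round(4))
go([.5722,-.209,.30],-3)
```

```text
265 313 338 [ 34.7  -4.2 -24.3] [ 34.7   3.2 -24.3] [ 34.7  -0.5 -24.3]
290 310 342 [ 26.9  -5.2 -24.3] [ 26.9   4.4 -24.3] [ 26.9  -0.4 -24.3]
330 306 346 [ 13.8  -6.5 -24.3] [ 13.8   5.8 -24.3] [ 13.8  -0.4 -24.3]
360 307 344 [  3.3  -6.4 -24.3] [  3.3   5.4 -24.3] [  3.3  -0.5 -24.3]
390 309 343 [ -7.8  -5.9 -24.3] [ -7.8   5.2 -24.3] [ -7.8  -0.3 -24.3]
410 310 351 [-15.5  -5.7 -24.3] [-15.5   7.9 -24.3] [-15.5   1.1 -24.3]
234 [504, 503, 505, 506, 503, 504, 492, 493, 484, 449, 401, 379, 369, 372, 375, 373, 368, 375, 372, 369, 374, 391, 438, 462, 471, 447, 365, 266, 223, 225, 223, 226, 220, 232, 228]
238 [489, 495, 502, 499, 492, 494, 496, 497, 483, 446, 400, 373, 374, 372, 373, 374, 372, 373, 375, 370, 371, 390, 427, 462, 481, 464, 397, 303, 237, 225, 227, 226, 217, 225, 221]
tilt [-8.0e-04  1.7e-03 -1.0e+00]
pos [ 0.5746 -0.2876  0.3518] toolx [0.032 0.999 0.002] tooly [ 0.999 -0.032 -0.001] z [-0.001  0.002 -1.   ] shift cm [ 7.84 -0.49  5.19] turn options [   1.2 -178.8] q [-0.57  0.19  1.45  0.    1.51 -0.54] F [ 0.1   0.83 -3.33] w 0.0113 t 6.13
```

Rail yaw is -3.0° and the bay is at (0.5722, -0.209). As size checks, the rail measured 28.4 mm against 29 and the cheek pitch 74.4 mm against 76. The hanger sits centred in the jaws to within 0.5 mm. Moving over the bay and part-way down.

Request:
carry_out:
  plan:
    - [1,1.5,-0.1,0,0.3]
    - [1,3.5,-0.2,0,0.6]
    - [1,5.5,-0.4,0,1]
    - [1,7,-0.5,0,1.2]
    - [1,7.8,-0.5,0,1.2]
    - [1,7.8,-0.5,2,1.2]
    - [1,7.8,-0.5,4,1.2]
    - [1,7.8,-0.5,6,1.2]
    - [1,7.8,-0.5,8,1.2]
    - [1,7.8,-0.5,9,1.2]

```text
time: 6.97
tool_pos: [0.571, -0.2092, 0.2593]
orientation: [-2.276, -2.16, 0.003]
ft_force: [-0.4, 0.1, -4.8]
width: 0.011
```

Run:
```python
from h import *
go([.5724,-.209,.25],-3)
a=optics.get_image('wrist');b=optics.get_image('scene')
cv2.imwrite('pics/w4.png',np.hstack([a[200:480,230:460],cv2.resize(b[170:290,170:280],None,fx=280/120,fy=280/120,interpolation=2)]))
go([.5724,-.209,.25],-3)
```

```text
pos [ 0.571  -0.2092  0.2593] toolx [0.052 0.999 0.002] tooly [ 0.999 -0.052 -0.004] z [-0.004  0.002 -1.   ] shift cm [0.03 0.15 0.93] turn options [ -0. 180.] q [-0.47  0.17  1.64 -0.    1.33 -0.41] F [-0.36  0.14 -4.79] w 0.011 t 6.97
pos [ 0.5707 -0.2094  0.2594] toolx [0.053 0.999 0.002] tooly [ 0.999 -0.053 -0.005] z [-0.005  0.002 -1.   ] shift cm [0.05 0.17 0.94] turn options [ -0. 180.] q [-0.47  0.17  1.64 -0.    1.34 -0.41] F [ 0.5  -0.21 -3.81] w 0.0113 t 7.07
```

View pics/w4.png

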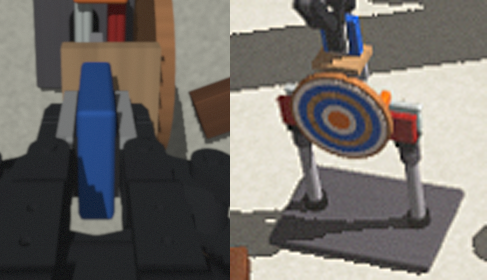

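The left crop shows the slot (about column 99) slightly to the right of the tongue line (about 96), consistent with the +1.5 mm correction. The scene crop shows the plate hanging upright over the lip. Correcting and going to just above the lip.

Request:
carry_out:
  plan:
    - [1,0,0.1,0.3,0]
    - [1,0,0.15,0.6,0]
    - [1,0,0.15,0.9,0]
    - [1,0,0.15,1.2,0]
    - [1,0,0.15,1.6,0]
    - [1,0,0.15,2,0]
    - [1,0,0.15,2.3,0]
    - [1,0,0.15,2.3,0]
    - [1,0,0.15,2.3,0]
    - [1,0,0.15,2.3,0]

```text
time: 7.9
tool_pos: [0.5738, -0.2108, 0.2394]
orientation: [2.28, 2.161, 0.0]
ft_force: [-0.4, 0.2, -3.0]
width: 0.0113
```

Run:
```python
from h import *
go([.5724,-.209,.232],-3)
for i in range(2):
    o=env.get_obs();im=optics.get_image('wrist');cm=cam('wrist',o)
    cv2.imwrite(f'pics/w5{i}.png',im);print(o['tool_pos'].round(4),o['ft_force'].round(2))
hs=cv2.cvtColor(im,cv2.COLOR_BGR2HSV)
for row in range(180,240,10):
    L=hs[row,280:380].astype(int)
    red=np.where(((L[:,0]<6)|(L[:,0]>174))&(L[:,1]>150)&(L[:,2]>50))[0]+280
    if len(red): 
        w=onz(cm,[[red.min()-.5,row],[red.max()+.5,row]],.175);print(row,red.min(),red.max(),w[:,:2].round(4).tolist(),'pred lip centre',.5722+.0095+.053*(w[0,1]+.209))
print(hs[225,295:350].tolist())
```

```text
pos [ 0.5738 -0.2108  0.2394] toolx [ 0.054  0.999 -0.   ] tooly [ 0.999 -0.054  0.   ] z [ 0. -0. -1.] shift cm [ 0.18 -0.15  0.74] turn options [-1.000e-01  1.799e+02] q [-0.47  0.19  1.65 -0.    1.3  -0.41] F [-0.44  0.2  -2.95] w 0.0113 t 7.9
[ 0.5738 -0.2108  0.2394] [-0.44  0.2  -2.95]
[ 0.5738 -0.2109  0.2395] [-0.36 -0.   -3.57]
180 333 351 [[0.5791, -0.1659], [0.5885, -0.1664]] pred lip centre 0.5839829174509804
210 334 350 [[0.5789, -0.1811], [0.5875, -0.1816]] pred lip centre 0.5831785057733242
220 334 350 [[0.5787, -0.1863], [0.5873, -0.1868]] pred lip centre 0.5829025918192935
230 333 351 [[0.5779, -0.1916], [0.5876, -0.1921]] pred lip centre 0.5826238207262832
[[75, 7, 72], [80, 7, 112], [72, 9, 137], [72, 9, 149], [65, 10, 154], [70, 10, 157], [75, 10, 155], [65, 10, 152], [70, 11, 141], [75, 11, 136], [75, 11, 140], [73, 12, 149], [72, 8, 154], [75, 10, 156], [70, 10, 155], [72, 9, 149], [72, 9, 139], [80, 12, 126], [68, 9, 109], [80, 9, 86], [60, 4, 60], [90, 14, 36], [120, 23, 22], [170, 40, 19], [120, 13, 20], [135, 34, 15], [130, 29, 26], [120, 17, 44], [120, 4, 59], [140, 11, 69], [130, 11, 69], [140, 11, 67], [135, 7, 70], [128, 15, 70], [130, 11, 69], [140, 12, 66], [177, 42, 66], [1, 119, 79], [1, 175, 96], [1, 180, 115], [1, 183, 121], [1, 182, 125], [1, 184, 125], [0, 177, 125], [1, 181, 121], [1, 179, 114], [2, 187, 108], [1, 185, 110], [1, 182, 119], [1, 185, 124], [1, 184, 125], [1, 185, 123], [1, 181, 120], [0, 182, 112], [1, 179, 104]]
```

Request:
carry_out:
  plan:
    - [1,0.05,-0.05,0,0]
    - [1,0.1,-0.1,0,0]
    - [1,0.15,-0.12,0.1,0]
    - [1,0.15,-0.12,0.2,0]
    - [1,0.15,-0.12,0.3,0]
    - [1,0.15,-0.12,0.4,0]
    - [1,0.15,-0.12,0.5,0]
    - [1,0.15,-0.12,0.6,0]
    - [1,0.15,-0.12,0.6,0]
    - [1,0.15,-0.12,0.6,0]

```text
time: 8.83
tool_pos: [0.5725, -0.2092, 0.2331]
orientation: [-2.28, -2.161, 0.0]
ft_force: [0.3, -0.0, -3.5]
width: 0.0112
```

```bash
cat > slot.py <<'E'
from h import *
go([.5724,-.209,.232],-3)
im=optics.get_image('wrist');hs=cv2.cvtColor(im,cv2.COLOR_BGR2HSV)
for row in (215,222,229):
    L=hs[row,280:380].astype(int)
    red=np.where(((L[:,0]<6)|(L[:,0]>174))&(L[:,1]>150)&(L[:,2]>50))[0]+280
    al=np.where((L[:,1]<40)&(L[:,2]>85))[0]+280;al=al[al<red.min()-3]
    if len(al): print(row,'al',al.min(),al.max(),'red',red.min(),red.max(),'slot',(al.min()+red.max())/2,'outer width',red.max()-al.min()+1)
go([.5724,-.209,.232],-3)
E
python3 slot.py
```

```text
pos [ 0.5725 -0.2092  0.2331] toolx [0.054 0.999 0.   ] tooly [ 0.999 -0.054 -0.   ] z [-0.  0. -1.] shift cm [ 0.02 -0.01  0.11] turn options [-1.000e-01  1.799e+02] q [-0.47  0.19  1.66 -0.    1.28 -0.41] F [ 0.35 -0.01 -3.49] w 0.0112 t 8.83Traceback (most recent call last):
  File "slot.py", line 7, in <module>
    al=np.where((L[:,1]<40)&(L[:,2]>85))[0]+280;al=al[al<red.min()-3]
                                                         ~~~~~~~^^
    return umr_minimum(a, axis, None, out, keepdims, initial, where)
ValueError: zero-size array to reduction operation minimum which has no identity
```

Aligned to 0.1 mm. Descending in small steps and watching the force (baseline about -3.4 N).

Request:
carry_out:
  plan:
    - [1,0,0,0.1,0]
    - [1,0,0,0.2,0]
    - [1,0,0,0.3,0]
    - [1,0,0,0.4,0]
    - [1,0,0,0.5,0]
    - [1,0,0,0.6,0]
    - [1,0,0,0.7,0]
    - [1,0,0,0.8,0]
    - [1,0,0,0.8,0]
    - [1,0,0,0.8,0]

```text
time: 9.72
tool_pos: [0.5725, -0.2092, 0.2252]
orientation: [-2.28, -2.161, 0.0]
ft_force: [0.6, -0.0, -3.4]
width: 0.0113
```

Request:
carry_out:
  plan:
    - [1,0,0,0.1,0]
    - [1,0,0,0.2,0]
    - [1,0,0,0.3,0]
    - [1,0,0,0.4,0]
    - [1,0,0,0.5,0]
    - [1,0,0,0.6,0]
    - [1,0,0,0.6,0]
    - [1,0,0,0.6,0]
    - [1,0,0,0.6,0]
    - [1,0,0,0.6,0]

```text
time: 10.55
tool_pos: [0.573, -0.2093, 0.2196]
orientation: [2.279, 2.16, 0.001]
ft_force: [0.9, 0.0, -3.1]
width: 0.0112
```

Request:
carry_out:
  plan:
    - [1,0,0,0.1,0]
    - [1,0,0,0.2,0]
    - [1,0,0,0.3,0]
    - [1,0,0,0.4,0]
    - [1,0,0,0.5,0]
    - [1,0,0,0.6,0]
    - [1,0,0,0.6,0]
    - [1,0,0,0.6,0]
    - [1,0,0,0.6,0]
    - [1,0,0,0.6,0]

```text
time: 11.38
tool_pos: [0.5738, -0.2096, 0.2143]
orientation: [2.278, 2.159, 0.003]
ft_force: [5.0, 0.2, 2.2]
width: 0.0114
```

Request:
carry_out:
  plan:
    - [1,0,0,0.1,0]
    - [1,0,0,0.2,0]
    - [1,0,0,0.3,0]
    - [1,0,0,0.4,0]
    - [1,0,0,0.5,0]
    - [1,0,0,0.6,0]
    - [1,0,0,0.6,0]
    - [1,0,0,0.6,0]
    - [1,0,0,0.6,0]
    - [1,0,0,0.6,0]

```text
time: 12.22
tool_pos: [0.5738, -0.2096, 0.2076]
orientation: [2.278, 2.159, 0.003]
ft_force: [5.9, -0.8, 0.7]
width: 0.0115
```

Request:
carry_out:
  plan:
    - [1,0,0,0.1,0]
    - [1,0,0,0.2,0]
    - [1,0,0,0.3,0]
    - [1,0,0,0.4,0]
    - [1,0,0,0.5,0]
    - [1,0,0,0.6,0]
    - [1,0,0,0.6,0]
    - [1,0,0,0.6,0]
    - [1,0,0,0.6,0]
    - [1,0,0,0.6,0]

```text
time: 13.05
tool_pos: [0.5738, -0.2095, 0.2015]
orientation: [2.278, 2.159, 0.003]
ft_force: [6.2, -0.5, 1.0]
width: 0.0114
```

Request:
carry_out:
  plan:
    - [1,0,0,0.1,0]
    - [1,0,0,0.2,0]
    - [1,0,0,0.3,0]
    - [1,0,0,0.4,0]
    - [1,0,0,0.5,0]
    - [1,0,0,0.5,0]
    - [1,0,0,0.5,0]
    - [1,0,0,0.5,0]
    - [1,0,0,0.5,0]
    - [1,0,0,0.5,0]

```text
time: 13.88
tool_pos: [0.5739, -0.2095, 0.1974]
orientation: [2.278, 2.159, 0.003]
ft_force: [6.2, -0.6, 4.3]
width: 0.0113
```

Request:
carry_out:
  plan:
    - [1,0,0,0.1,0]
    - [1,0,0,0.2,0]
    - [1,0,0,0.3,0]
    - [1,0,0,0.4,0]
    - [1,0,0,0.5,0]
    - [1,0,0,0.5,0]
    - [1,0,0,0.5,0]
    - [1,0,0,0.5,0]
    - [1,0,0,0.5,0]
    - [1,0,0,0.5,0]

```text
time: 14.72
tool_pos: [0.574, -0.2095, 0.194]
orientation: [2.278, 2.159, 0.003]
ft_force: [3.3, 0.9, 9.4]
width: 0.011
```

Request:
carry_out:
  plan:
    - [1,0,0,0.1,0]
    - [1,0,0,0.2,0]
    - [1,0,0,0.3,0]
    - [1,0,0,0.35,0]
    - [1,0,0,0.35,0]
    - [1,0,0,0.35,0]
    - [1,0,0,0.35,0]
    - [1,0,0,0.35,0]
    - [1,0,0,0.35,0]
    - [1,0,0,0.35,0]

```text
time: 15.55
tool_pos: [0.574, -0.2095, 0.1915]
orientation: [2.278, 2.159, 0.003]
ft_force: [3.0, 2.1, 12.6]
width: 0.0115
```

Run:
```python
from h import *
go([.5724,-.209,.19],-3)
a=optics.get_image('wrist');b=optics.get_image('scene')
cv2.imwrite('pics/w6.png',np.hstack([a[200:480,230:460],cv2.resize(b[170:290,170:280],None,fx=280/120,fy=280/120,interpolation=2)]))
for i in range(4): optics.get_image('top');print(env.get_obs()['ft_force'].round(1))
```

```text
pos [ 0.574  -0.2095  0.1915] toolx [ 0.054  0.999 -0.001] tooly [ 0.999 -0.054  0.003] z [ 0.003 -0.001 -1.   ] shift cm [ 0.05 -0.16  0.15] turn options [-1.000e-01  1.799e+02] q [-0.47  0.24  1.7   0.    1.21 -0.41] F [ 3.01  2.08 12.64] w 0.0115 t 15.55
[ 1.7  2.2 12.4]
[ 2.2  3.1 13.9]
[ 2.3  1.3 12.4]
[ 2.1  2.3 12.6]
```

View pics/w6.png

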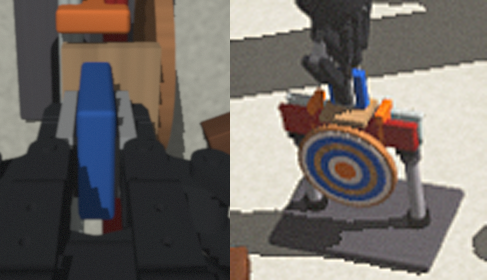

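The bridge sits between the cheeks and looks flat, and the force has risen about 16 N. I press another 2 mm to reach 17–20 N.

Request:
carry_out:
  plan:
    - [1,0,0,0.1,0]
    - [1,0,0,0.2,0]
    - [1,0,0,0.22,0]
    - [1,0,0,0.22,0]
    - [1,0,0,0.22,0]
    - [1,0,0,0.22,0]
    - [1,0,0,0.22,0]
    - [1,0,0,0.22,0]
    - [1,0,0,0.22,0]
    - [1,0,0,0.22,0]

```text
time: 16.68
tool_pos: [0.574, -0.2096, 0.19]
orientation: [2.278, 2.159, 0.003]
ft_force: [-0.0, 1.7, 15.1]
width: 0.0115
```

Run:
```python
from h import *
go([.5724,-.209,.19],-3)
for i in range(5): optics.get_image('top');print(env.get_obs()['ft_force'].round(1))
```

```text
pos [ 0.574  -0.2096  0.19  ] toolx [ 0.053  0.999 -0.001] tooly [ 0.999 -0.053  0.004] z [ 0.003 -0.001 -1.   ] shift cm [ 0.05 -0.16 -0.  ] turn options [-1.000e-01  1.799e+02] q [-0.47  0.24  1.7   0.    1.2  -0.41] F [-0.    1.68 15.1 ] w 0.0115 t 16.68
[ 1.6  1.9 15.3]
[ 0.9  1.2 15.8]
[ 1.1  2.  15.2]
[ 1.4  3.1 14.7]
[ 0.7  1.8 15.6]
```

The force rise is about 18.7 N (in the 17–20 N window), and the last 1.5 mm gave close to the pure rail stiffness, so the bridge is home. I'll ease up with the rail before opening, so that it does not spring.

Request:
carry_out:
  plan:
    - [1,0,0,0,0]
    - [1,0,0,-0.1,0]
    - [1,0,0,-0.2,0]
    - [1,0,0,-0.3,0]
    - [1,0,0,-0.4,0]
    - [1,0,0,-0.5,0]
    - [1,0,0,-0.6,0]
    - [1,0,0,-0.7,0]
    - [1,0,0,-0.8,0]
    - [1,0,0,-0.8,0]

```text
time: 17.77
tool_pos: [0.5739, -0.2095, 0.1957]
orientation: [2.278, 2.159, 0.003]
ft_force: [4.7, -0.6, 7.5]
width: 0.0113
```

Request:
carry_out:
  plan:
    - [1,0,0,-0.1,0]
    - [1,0,0,-0.2,0]
    - [1,0,0,-0.3,0]
    - [1,0,0,-0.4,0]
    - [1,0,0,-0.5,0]
    - [1,0,0,-0.6,0]
    - [1,0,0,-0.65,0]
    - [1,0,0,-0.65,0]
    - [1,0,0,-0.65,0]
    - [1,0,0,-0.65,0]

```text
time: 18.6
tool_pos: [0.5738, -0.2095, 0.2001]
orientation: [2.278, 2.159, 0.003]
ft_force: [6.8, -1.6, 1.1]
width: 0.0113
```

Request:
carry_out:
  plan:
    - [0.8,0,0,0,0]
    - [0.8,0,0,0,0]
    - [0.7,0,0,0,0]
    - [0.6,0,0,0,0]
    - [0.5,0,0,0,0]
    - [0.4,0,0,0,0]
    - [0.4,0,0,0,0]
    - [0.4,0,0,-0.5,0]
    - [0.4,0,0,-1.5,0]
    - [0.4,0,0,-3,0]

```text
time: 19.43
tool_pos: [0.5716, -0.2088, 0.2295]
orientation: [-2.278, -2.159, 0.002]
ft_force: [-0.2, -0.6, -0.8]
width: 0.051
```

Request:
carry_out:
  plan:
    - [0.4,0,0,-2,0]
    - [0.4,0,0,-4,0]
    - [0.4,0,0,-6,0]
    - [0.4,0,0,-8,0]
    - [0.4,-2,0,-9,0]
    - [0.4,-4,0,-9,0]
    - [0.4,-6,0,-9,0]
    - [0.4,-8,0,-9,0]
    - [0.4,-8,0,-9,0]
    - [0.4,-8,0,-9,0]

```text
time: 20.27
tool_pos: [0.5682, -0.29, 0.3211]
orientation: [2.282, 2.159, 0.001]
ft_force: [0.1, -0.6, 0.7]
width: 0.0513
```

Run:
```python
from h import *
go([.5724,-.209,.19],-3)
o=env.get_obs();cm=cam('wrist',o)
a=optics.get_image('wrist');b=optics.get_image('scene')
cv2.imwrite('pics/w7.png',np.hstack([cv2.resize(a[100:380,200:480],(480,480)),cv2.resize(b[180:280,185:265],(384,480),interpolation=2)])[:, :800])
for c in blobs(a,'blue',(250,50,400,400),300):
    r=cv2.minAreaRect(c);bb=cv2.boxPoints(r);print(np.round(r[0],1),np.round(r[1],1),r[2],bb.round().tolist(),onz(cm,bb,.225)[:,:2].round(4).tolist())
```

```text
pos [ 0.5682 -0.29    0.3211] toolx [ 0.055  0.998 -0.   ] tooly [ 0.998 -0.055  0.001] z [ 0.001 -0.    -1.   ] shift cm [ 8.11 -0.04 13.11] turn options [ -0.2 179.8] q [-0.58  0.19  1.5   0.    1.45 -0.53] F [ 0.13 -0.6   0.68] w 0.0513 t 20.27
[329.  104.5] [75. 20.] 90.0 [[319.0, 67.0], [339.0, 67.0], [339.0, 142.0], [319.0, 142.0]] [[0.5697, -0.1897], [0.5803, -0.1903], [0.5786, -0.2289], [0.5674, -0.2283]]
[367.8 383.2] [18.7 69.2] 65.13629913330078 [[332.0, 389.0], [395.0, 360.0], [403.0, 377.0], [340.0, 406.0]] [[0.5668, -0.3926], [0.6096, -0.3719], [0.6149, -0.3856], [0.5716, -0.4069]]
```

View pics/w7.png

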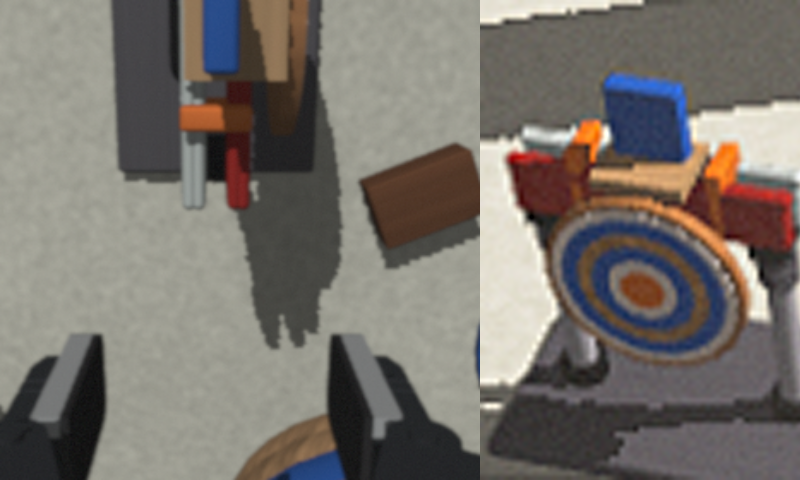

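The plate hangs upright with the bridge between the cheeks, just below their tops, and the gripper is clear. Handing in.

```bash
python3 -c "
from rig import env
print(env.sign_off(), env.get_obs()['ft_force'])"
```

```text
the job is handed in; nothing more can be done
the job is handed in; nothing more can be done
```

The hanger is on the display rail with its plate on the red-lip side. I pressed it home, let go and handed the job in at about 20 s of robot time. The hand-in reports no verdict.

- **Seating:** The upward force rose about 18.7 N over holding the hanger in the air, inside the 17–20 N window. The last stretch gave about 1.7 N per mm, close to the rail's own springs alone, so the bridge was bearing on the rail. I then eased up with the rail to about 1 N before opening.
- **After release:** The tab's centre measured (0.574, -0.209). That is about 1.8 mm towards the lip from the bay point I had measured and centred along the rail, within the 3.5 mm and 12 mm limits. It is slightly more than the slot's 1.5 mm of play, so some of it is probably camera error.
- **Last pictures:** The bridge lies between the cheeks, just below their tops. The gripper is clear, about 8 cm along the rail and well above it. No ware in these close-up views looked disturbed, but I did not measure the bystanders against the start.
- **Not checked:** I did not measure the bridge's height above the rail after letting go. It is inferred from the forces and the pictures. One script also failed when it could no longer see the rail from close up, so the final alignment used the earlier measurement.

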